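Roll the silencer canister into its V cradle

TASK

Roll the aluminium silencer canister along the bench by pushing its side gently with the fingers, up the red ramp and into the V of the cradle, if need be nudging it endwise so that both ends stick out of the cradle about equally, and leave it lying there at rest. Do not pick it up, pinch it or press hard on it, and leave the other things on the bench where they are.

Things in the scene. Friction and masses are not known exactly. Their poses are not given: they have to be found in the camera images.
- canister: Loose plain aluminium cylinder with flat ends, polished and slippery, 36 mm diameter, 150 mm long, black bands at the ends, thin red stripe along its side, 0.13 to 0.25 kg; starts lying on the bench in front of the cradle's ramp and rolls easily when a fingertip reaching below mid-height pushes its side. Origin at its centre (18 mm up); its y axis is the cylinder's long axis; it turns about y as it rolls.
- end_left (a point): Centre of the canister's end face at +y of the canister, 75 mm from its centre.
- end_right (a point): Centre of the canister's end face at -y of the canister, 75 mm from its centre.
- cradle: V cradle fixed to the bench, red and bare aluminium, 100 mm long along the V. Origin on the bench under the bottom line of the V; x points from the ramp into the V, y along the V, z up. Behind the V an upright red backstop, 36 mm high, from x = 21 to 31 mm. Open at both y ends. The V's flanks slope 30 degrees; its bottom is 3 mm above the bench.
- lip (a point): Middle of the lip between ramp and V, 12 mm before the V's bottom line (cradle x = -12 mm), 10 mm above the bench. From here the near flank falls into the V; the canister drops in once its centre has passed the lip.
- ramp_foot (a point): Middle of the ramp's lower edge, level with the bench at cradle x = -72 mm; the red ramp, as wide as the cradle, rises evenly from here to the lip.
- v_seat (a point): Where the canister's centre lies when it is seated in the V and centred: 23.8 mm above the bench over the bottom of the V, midway along it; axes as the cradle's. A centred canister sticks out 25 mm at each end.
- wheel: Spare buggy wheel lying flat behind the cradle's backstop, black tyre, white rim, 112 mm diameter, 46 mm high. Origin under its centre. Leave alone.
- oil_bottle: Small white oil bottle standing about 0.2 m to the +y side of the cradle, 32 mm diameter, 85 mm high. Origin under its centre. Leave alone.
- driver: Red-handled screwdriver lying about 0.22 m to the -y side of the cradle, roughly along x, 190 mm long. Leave alone.
- bearing_jar: Small glass jar with a black lid, 48 mm diameter, 50 mm high, on the -y side of the cradle. Origin under its centre. Leave alone.
- spray_can: Black and green spray can, 56 mm diameter, 170 mm high, standing at the right side of the bench. Origin under its centre. Leave alone.
- damper: Coil-over damper about 140 mm long, 27 mm high, lying on the right near side of the bench. Leave alone.
- cup: White cup, 72 mm diameter, 85 mm high, standing at the left side of the bench. Origin under its centre. Leave alone.
Not all that is in view belongs to the job. Leave any orange or yellow look-alike of the canister alone.

How it is judged:
By the outcome, as a careful person would: the job done as asked, in the order asked, and still so for the second after the job is handed in, with the robot touching nothing.
It also fails if it takes over 54 s, if anything falls off the work surface, if the arm or the gripper's body presses on something with over 40 N, if the wrist force passes 120 N, or if a joint passes its speed limit or range.

ROBOT

A 6-joint arm with a two-finger parallel gripper is mounted at the origin on the work surface. World frame = base frame: x ahead of the robot, y to its left, z up, the work surface at z = 0. Lengths are in mm, angles in rad, forces in N, time in s.
With the tool pointing down it reaches from about 275 to 1000 mm from the base axis. Payload 8.4 kg.
Tool frame: the origin (TCP) lies midway between the tips of the shut fingers; the grasp point (between the pads) lies 19 mm behind it; z points along the fingers, y is the line along which they close (so a half turn about z gives the same grasp; the last joint's range is limited). The gripper opens to 85 mm and grips with 20 to 120 N. Pads are 22 mm wide; open, the fingers measure 114 mm over their backs; the gripper's body (76 mm by 85 mm) begins 54 mm behind the grasp point. The pads swing forward as they close: fully open they stand 13 mm farther back than shut.
Start: joints at [-1.301, 0.353, 1.633, -0, 1.155, -0.002], TCP at [167.79, -602.059, 231.281] pointing down, gripper open.
Joint ranges: [-2.63, 2.63], [-0.92, 2.1], [0.06, 2.66], [-1.3, 4.44], [0, 2.69], [-3.02, 3.02]. Speed limits (rad/s): [2.22, 2.22, 2.79, 3.14, 3.14, 3.14].

INTERFACE

Orientations are given as [roll, pitch, yaw] about the fixed x, y, z axes, in that order (R = Rz(yaw) Ry(pitch) Rx(roll)).
In Python, from rig import r gives the robot as it stands.
- The arm moves only by the shell command python3 -m inch 'ROWS' [OPENING] [FORCE]. ROWS is JSON, a list that holds one entry, the list of rows, each a list of 6 numbers: the shift along the tool's x, y, z scaled (see below), then the turn, a rotation vector about the tool's x, y, z scaled (see below). In form: [[[tx, ty, tz, wx, wy, wz], ...]]. A call has 1 to 8 rows; each row is the pose to reach, as a shift and turn from the pose commanded when the call began, along the tool's axes at that moment, turning the shorter way round; what a row does not reach only later rows make up. The controller multiplies each number of a shift by 20 cm and each number of a turn by pi rad. A row lasts 1/12 s, in which the tool goes at most 41.7 mm and 7.16 degrees, less where a joint would pass 70% of its speed; a pose out of reach is approached as far as the arm can. A call with a number of a shift or a turn outside -1 to 1 is refused whole. A call with a gripper value outside its range is refused whole. OPENING is the gripper's target within -1 to 1 (fully open at 1, half-way at 0, shut at -1), set as the call begins (- or left out, the last holds). The fingers move at their own pace and stop on an object; FORCE is the grip in N (left out, the last holds). Time passes only in rows, so rows that repeat a pose let the fingers close. It gives the time, the measured TCP pose, the force, the opening and the grip force at its end, in the units of the state.
- r.sense(): the state, without advancing time (a new reading comes with each control period).
- r.grab_frame(name): name is "scene" or "top" or "wrist"; returns the picture (480x640x3 uint8, red, green, blue); there is no depth.
- r.camera_info(name): a dict with "K" (3x3 intrinsics, pixels), "rvec" (rotation vector, rad) and "tvec" (3), from world to camera coordinates, as OpenCV has them; the wrist camera has in their place "mount" (4x4, takes a point from camera to tool coordinates, whose origin is the TCP and whose axes are the flange's). Camera axes: x right, y down, z forward; pixel columns grow to the right and rows downward; lengths in mm; the calibration is good to about 2 mm. A picture is of the moment at which its call begins: read the wrist's pose just before it. camera_info takes no time and is no camera call.
- r.sign_off(): hands the job in; it is judged then, once.
The state is a dict: "clock": time; "qpos": joint angles; "qvel": joint speeds; "joint_efforts": joint torques, N m; "eef_pos": TCP position; "tcp_rot": TCP orientation; "contact_force": force on the tool from outside, world axes, zero at the start; "wrist_torque": the same for the moment, N m; "opening": opening from 0.0 (shut) to 1.0 (fully open); "grasp_force": force on a finger pad.
Only numpy, scipy, OpenCV 4.12 (cv2) and the standard library are available. Lean on these libraries where they do the work, as an engineer would, in place of code of your own. Each camera call takes 0.05 s, during which the arm holds its last target. There are 200 camera calls.

## Working session

There is one attempt and no reset: what is moved stays moved. The work goes in short steps, Python scripts to look and compute and a shell command to move; the robot and the scene stay as the last step left them, time stands still between calls to the robot, and variables do not carry over. Pictures are saved under pics/ and viewed, at most 10 in all, crops included, and the job is handed in when it is done.

```bash
ls; mkdir -p pics
python3 - <<'E'
from rig import r
import cv2,numpy as np
for n in("scene","top"):
    im=r.grab_frame(n); cv2.imwrite(f"pics/{n}0.png",im[:,:,::-1])
    c=r.camera_info(n); R=cv2.Rodrigues(np.array(c["rvec"],float))[0]; print(n,np.array(c["K"]).round(1).tolist(),(-R.T@np.array(c["tvec"]).ravel()).round(0),R.round(2).tolist())
s=r.sense();print(s["eef_pos"],s["tcp_rot"],s["clock"],s["opening"]); print(r.camera_info("wrist"))
E
```

```text
pics
scene [[457.0, 0.0, 320.4], [0.0, 457.0, 244.7], [0.0, 0.0, 1.0]] [1146.  450.  782.] [[-0.57, 0.82, 0.0], [0.57, 0.4, -0.72], [-0.59, -0.41, -0.69]]
top [[469.4, 0.0, 319.9], [0.0, 469.4, 245.9], [0.0, 0.0, 1.0]] [ 375.    8. 1063.] [[0.0, -1.0, 0.01], [-0.99, -0.0, -0.14], [0.14, -0.01, -0.99]]
[ 167.67051366 -601.66969211  230.6522602 ] [-3.14039337e+00  2.76229355e-06  2.71776390e-01] 0.1 0.9961845959771564
{'K': array([[384.67610643,   0.        , 318.22787192],
       [  0.        , 384.67610643, 242.63338634],
       [  0.        ,   0.        ,   1.        ]]), 'mount': array([[ 1.66137093e-04, -9.62960885e-01, -2.69641069e-01,
         6.69439532e+01],
       [ 9.99999681e-01,  3.70588707e-04, -7.07330638e-04,
         8.48564244e-02],
       [ 7.81057672e-04, -2.69640866e-01,  9.62960640e-01,
        -1.41817531e+02],
       [ 0.00000000e+00,  0.00000000e+00,  0.00000000e+00,
         1.00000000e+00]])}
```

View pics/scene0.png

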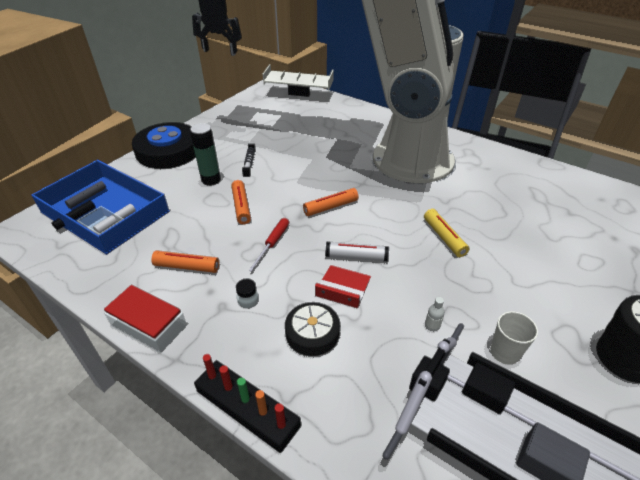

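View pics/top0.png

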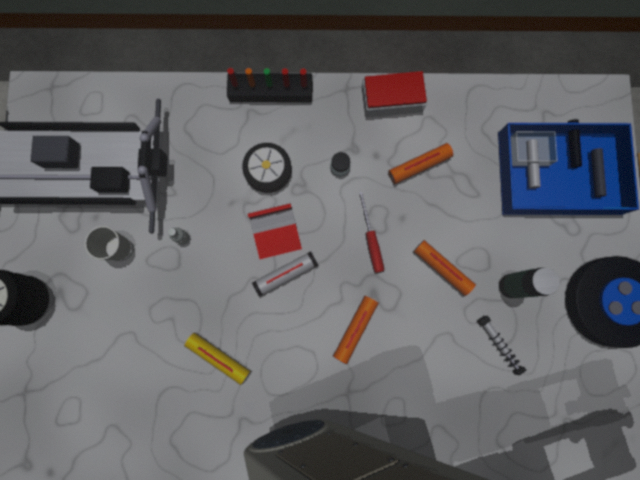

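The scene has one bare aluminium cylinder with black bands, at top-view (285,274). The look-alikes are orange at (420,163), (445,267) and (355,330), and yellow at (217,358), plus the grey and white tubes in the blue tray at (533,163) and (597,172). I choose the one at (285,274), in front of the red ramp at (278,240). Next I'll check it in a close crop and measure.

```bash
cat > h.py <<'E'
import numpy as np,cv2
from rig import r
def cast(n,px,z):
    c=r.camera_info(n);R=cv2.Rodrigues(np.array(c["rvec"],float))[0];t=np.array(c["tvec"],float).ravel()
    o=-R.T@t;px=np.atleast_2d(np.array(px,float))
    d=np.c_[px,np.ones(len(px))]@np.linalg.inv(c["K"]).T@R
    z=np.broadcast_to(z,len(px));return o+d*((z-o[2])/d[:,2])[:,None]
def proj(n,P):
    c=r.camera_info(n);return cv2.projectPoints(np.array(P,float).reshape(-1,3),np.array(c["rvec"],float),np.array(c["tvec"],float),np.array(c["K"],float),None)[0].reshape(-1,2)
E
python3 - <<'E'
from h import *
im=cv2.imread("pics/top0.png")
u0,v0,u1,v1=235,190,335,310
cr=im[v0:v1,u0:u1]
cv2.imwrite("pics/crop0.png",cv2.resize(cr,None,fx=5,fy=5,interpolation=cv2.INTER_CUBIC))
h=cv2.cvtColor(cr,cv2.COLOR_BGR2HSV)
red=(((h[...,0]<8)|(h[...,0]>172))&(h[...,1]>130)&(h[...,2]>60)).astype(np.uint8)
n,l,s,c=cv2.connectedComponentsWithStats(red)
for i in range(1,n):
    if s[i,4]<15: continue
    pts=np.argwhere(l==i)[:,::-1]+[u0,v0]
    b=cv2.boxPoints(cv2.minAreaRect(pts.astype(np.float32)));print("red",s[i,4],b.round(1).tolist(),cast("top",b,5).round(0)[:,:2].tolist())
dk=(h[...,2]<70).astype(np.uint8)
n,l,s,c=cv2.connectedComponentsWithStats(dk)
for i in range(1,n):
    if s[i,4]>15: print("dark",s[i,4],(c[i]+[u0,v0]).round(1),s[i,:4],cast("top",c[i]+[u0,v0],18).round(1))
E
```

```text
red 179 [[247.6999969482422, 213.8000030517578], [289.6000061035156, 203.39999389648438], [290.6000061035156, 207.39999389648438], [248.6999969482422, 217.8000030517578]] [[598.0, 167.0], [623.0, 72.0], [614.0, 69.0], [589.0, 165.0]]
red 1086 [[253.5, 233.89999389648438], [294.8999938964844, 223.5], [301.1000061035156, 248.1999969482422], [259.6000061035156, 258.6000061035156]] [[551.0, 153.0], [576.0, 59.0], [519.0, 44.0], [495.0, 138.0]]
red 27 [[268.6000061035156, 280.20001220703125], [293.0, 268.0], [293.3999938964844, 268.79998779296875], [269.0, 281.0]] [[446.0, 117.0], [473.0, 62.0], [472.0, 61.0], [444.0, 116.0]]
dark 62 [267.7 190.9] [21  0 24  4] [[648.7 121.2  18. ]]
dark 46 [270.2 213.3] [16 19 39 10] [[596.6 114.5  18. ]]
dark 57 [312.6 259.4] [73 62 10 16] [[491.8  17.7  18. ]]
dark 56 [257.2 289.1] [18 92 11 15] [[425.  140.2  18. ]]
```

View pics/crop0.png

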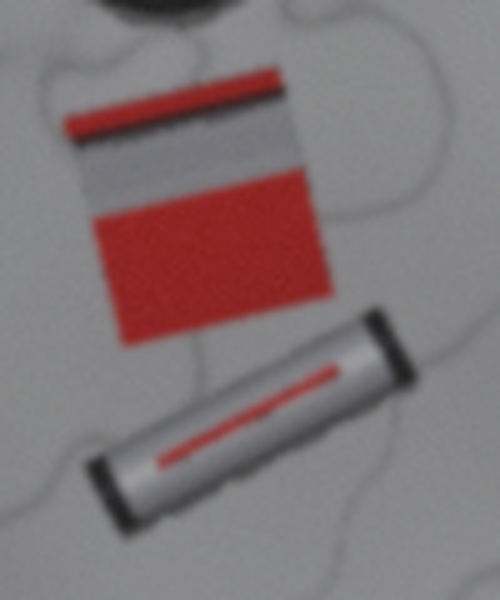

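The crop shows the silver canister with black bands and a red stripe in front of the red ramp, yawed about 14° to it. I'll cross-check the numbers in the scene view and with the backstop.

Run:
```python
from h import *
b=cast("top",[[247.7,213.8],[289.6,203.4],[290.6,207.4],[248.7,217.8]],36);print("backstop ctr",b.mean(0).round(1))
f=cast("top",[[259.6,258.6],[301.1,248.2]],0);l=cast("top",[[253.5,233.9],[294.9,223.5]],10)
e=f[0]-f[1];print("foot",f.mean(0).round(1),"lip",l.mean(0).round(1),"yaw",np.degrees(np.arctan2(-e[0],e[1])),np.linalg.norm(e))
im=cv2.imread("pics/scene0.png");h=cv2.cvtColor(im,cv2.COLOR_BGR2HSV)[230:270,315:400]
n,lb,s,c=cv2.connectedComponentsWithStats((h[...,2]<70).astype(np.uint8))
for i in range(1,n):
    if s[i,4]>15: print("dark",s[i,4],c[i]+[315,230],cast("scene",c[i]+[315,230],18).round(1))
print("proj in scene foot,lip,v", proj("scene",[f.mean(0),l.mean(0)]).round(0).tolist())
```

```text
backstop ctr [598.9 115.   36. ]
foot [507.2  91.4   0. ] lip [562.6 105.5  10. ] yaw 14.412858725482774 97.33236303103676
dark 42 [327.30952381 250.0952381 ] [[494.5  18.3  18. ]]
dark 45 [385.8 255. ] [[429.1 141.1  18. ]]
proj in scene foot,lip,v [[350.0, 271.0], [342.0, 286.0]]
```

```bash
python3 -m inch '[[[0.2,-0.29,0,0,0,0.0045],[0.4,-0.58,0,0,0,0.0045],[0.5,-0.72,0,0,0,0.0045],[0.5,-0.72,0,0,0,0.0045],[0.5,-0.72,0,0,0,0.0045],[0.5,-0.72,0,0,0,0.0045]]]'; python3 -m inch '[[[0.5,-0.72,0,0,0,0],[0.5,-0.72,0,0,0,0],[0.5,-0.72,0,0,0,0],[0.5,-0.72,0,0,0,0],[0.5,-0.72,0,0,0,0]]]';python3 -m inch '[[[0.5,-0.72,0,0,0,0],[0.5,-0.72,0,0,0,0],[0.5,-0.72,0,0,0,0],[0.5,-0.72,0,0,0,0],[0.5,-0.72,0,0,0,0]]]'
```

```text
clock: 0.6
eef_pos: [225.9, -433.9, 231.2]
tcp_rot: [-3.14, -0.0, 0.26]
contact_force: [0.3, -1.0, 0.6]
opening: 1.001
grasp_force: 0.0
clock: 1.02
eef_pos: [286.1, -268.4, 231.1]
tcp_rot: [-3.14, -0.0, 0.259]
contact_force: [-0.5, -0.2, 0.6]
opening: 0.998
grasp_force: 0.0
clock: 1.43
eef_pos: [347.6, -103.7, 231.7]
tcp_rot: [-3.141, -0.002, 0.261]
contact_force: [0.5, -0.3, 0.4]
opening: 0.997
grasp_force: 0.0
```

```bash
python3 -m inch '[[[0.22,-0.37,0,0,0,0],[0.445,-0.74,0,0,0,0],[0.445,-0.74,0,0,0,0],[0.445,-0.74,0.2,0,0,0],[0.445,-0.74,0.4,0,0,0],[0.445,-0.74,0.6,0,0,0],[0.445,-0.74,0.8,0,0,0],[0.445,-0.74,0.9,0,0,0]]]'; python3 -m inch '[[[0,0,0,0,0,0],[0,0,0.1,0,0,0],[0,0,0.15,0,0,0],[0,0,0.17,0,0,0],[0,0,0.17,0,0,0],[0,0,0.17,0,0,0]]]'
python3 - <<'E'
from h import *
im=r.grab_frame("scene");s=r.sense();print(s["eef_pos"],s["contact_force"])
cv2.imwrite("pics/s1.png",cv2.resize(im[170:330,260:460,::-1],None,fx=4,fy=3.75,interpolation=cv2.INTER_CUBIC))
E
```

```text
clock: 2.1
eef_pos: [394.1, 58.3, 48.6]
tcp_rot: [3.141, 0.001, 0.259]
contact_force: [-0.5, -0.6, 0.1]
opening: 1.002
grasp_force: 0.0
clock: 2.6
eef_pos: [395.0, 58.5, 18.3]
tcp_rot: [3.141, -0.001, 0.257]
contact_force: [0.4, 0.2, -0.2]
opening: 1.002
grasp_force: 0.0
[395.03814784  58.58021938  18.4537078 ] [-0.02299592  0.23487304  0.02726559]
```

View pics/s1.png

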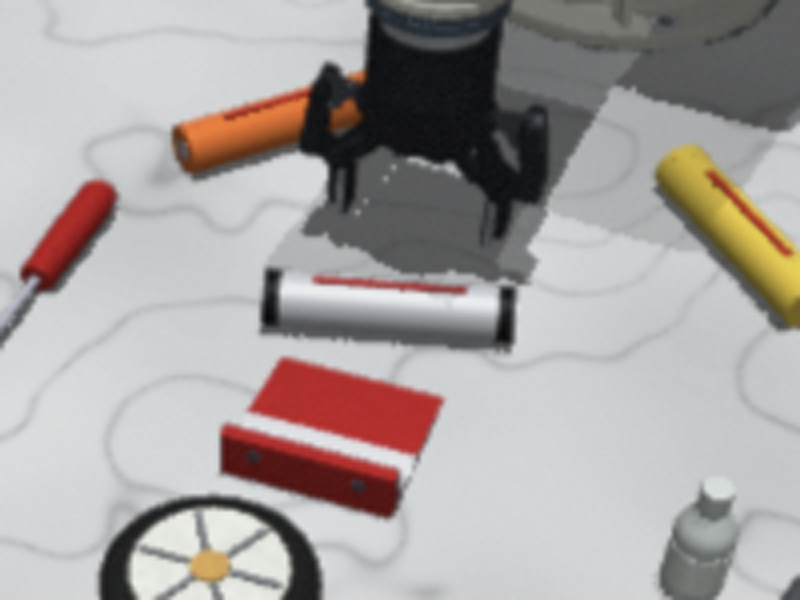

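The gripper stands behind the canister, with the fingertips at about scene pixels (345,225) and (382,234), still above the bench. Nothing has been disturbed. I'll lower it to push height and begin rolling.

```bash
python3 - <<'E'
from h import *
for z in(20,31,40): print(z,proj("scene",[395-.256*50,58.6+.967*50,z]))
E
python3 -m inch '[[[0,-0.015,0.04,0,0,0],[0,-0.015,0.08,0,0,0],[0,-0.015,0.1,0,0,0],[0,-0.015,0.1,0,0,0]]]'; python3 -m inch '[[[0.02,0,0,0,0,0],[0.04,0,0,0,0,0],[0.06,0,0,0,0,0],[0.08,0,0,0,0,0],[0.1,0,0,0,0,0],[0.12,0,0,0,0,0],[0.14,0,0,0,0,0],[0.16,0,0,0,0,0]]]'
python3 - <<'E'
from h import *
im=r.grab_frame("scene");s=r.sense();print(s["eef_pos"],s["contact_force"])
cv2.imwrite("pics/s2.png",cv2.resize(im[170:330,260:460,::-1],None,fx=4,fy=3.75,interpolation=cv2.INTER_CUBIC))
E
```

```text
20 [[382.9228953  237.69876586]]
31 [[383.35503554 234.38819178]]
40 [[383.71301605 231.6457464 ]]
clock: 2.98
eef_pos: [392.4, 61.6, -3.5]
tcp_rot: [-3.141, 0.001, 0.258]
contact_force: [0.8, 0.1, -0.1]
opening: 1.0
grasp_force: 0.0
clock: 3.65
eef_pos: [424.4, 69.9, -2.7]
tcp_rot: [3.142, 0.0, 0.258]
contact_force: [0.1, -0.0, -0.5]
opening: 1.0
grasp_force: 0.0
[425.45234139  70.12327677  -2.56533785] [ 0.48034751 -0.35093451 -0.41411111]
```

View pics/s2.png

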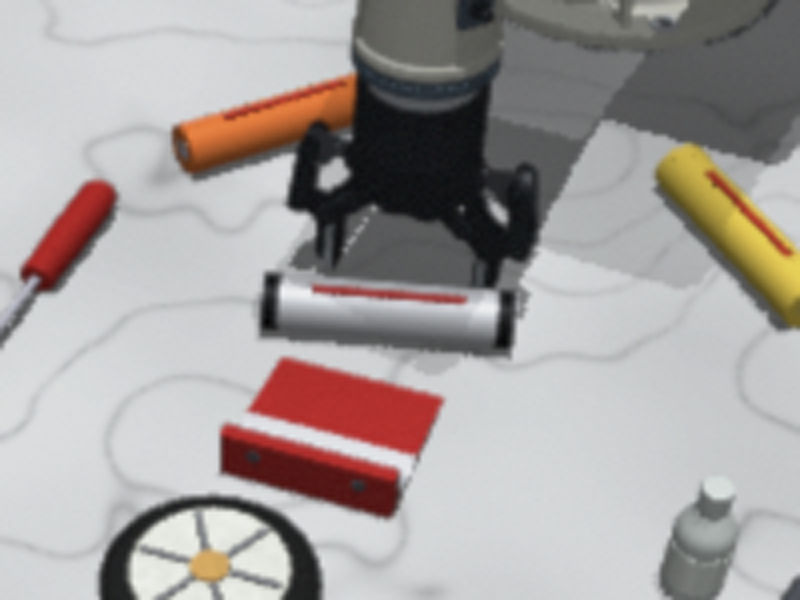

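The left fingertip, crop (487,285), has just reached the canister's left end. Carrying on.

```bash
python3 -m inch '[[[0.025,0,0,0,0,0],[0.05,0,0,0,0,0],[0.075,0,0,0,0,0],[0.1,0,0,0,0,0],[0.12,0,0,0,0,0],[0.14,0,0,0,0,0],[0.15,0,0,0,0,0]]]'
python3 - <<'E'
from h import *
im=r.grab_frame("scene");s=r.sense();print(s["eef_pos"],s["contact_force"])
cv2.imwrite("pics/s3.png",cv2.resize(im[170:330,260:460,::-1],None,fx=4,fy=3.75,interpolation=cv2.INTER_CUBIC))
E
```

```text
clock: 4.28
eef_pos: [453.8, 77.6, -2.7]
tcp_rot: [3.142, -0.0, 0.258]
contact_force: [0.7, 0.5, -0.1]
opening: 0.999
grasp_force: 0.0
[453.90928945  77.67841236  -2.66464052] [ 0.60469626 -0.78027892 -0.58442525]
```

View pics/s3.png

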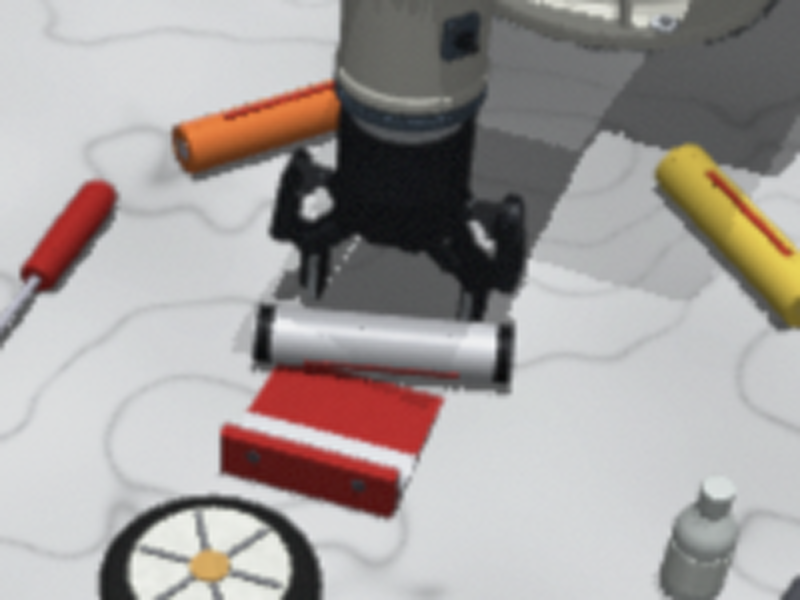

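The canister has rolled to the ramp foot, with its bands at crop (264,335) and (505,355). It is partly straightened. Now up the ramp, with the tips rising slightly.

```bash
python3 -m inch '[[[0.025,0,0,0,0,0],[0.05,0,0,0,0,0],[0.075,0,-0.005,0,0,0],[0.1,0,-0.005,0,0,0],[0.125,0,-0.01,0,0,0],[0.15,0,-0.01,0,0,0],[0.175,0,-0.015,0,0,0],[0.2,0,-0.015,0,0,0]]]'
python3 - <<'E'
from h import *
im=r.grab_frame("scene");s=r.sense();print(s["eef_pos"],s["contact_force"])
print(cast("scene",[[326,259.3],[386.2,264.7]],18).round(0))
cv2.imwrite("pics/s4.png",cv2.resize(im[170:330,260:460,::-1],None,fx=4,fy=3.75,interpolation=cv2.INTER_CUBIC))
E
```

```text
clock: 5.0
eef_pos: [492.2, 87.8, 0.4]
tcp_rot: [3.142, -0.0, 0.258]
contact_force: [-1.0, -0.6, -0.2]
opening: 1.004
grasp_force: 0.3
[493.50517998  88.06290656   0.56250697] [1.73878277 0.64768731 0.69038775]
[[522.  33.  18.]
 [457. 157.  18.]]
```

View pics/s4.png

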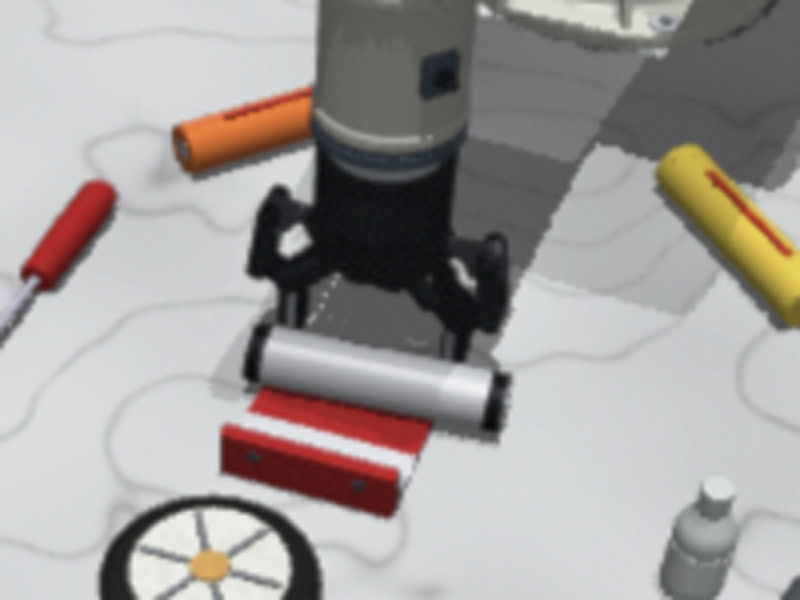

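On the ramp the canister has squared up against both fingers, with its bands at crop (258,355) and (497,403). Carrying on over the lip, slowly.

```bash
python3 -m inch '[[[0.02,0,0,0,0,0],[0.04,0,-0.005,0,0,0],[0.06,0,-0.005,0,0,0],[0.08,0,-0.01,0,0,0],[0.1,0,-0.01,0,0,0],[0.12,0,-0.01,0,0,0],[0.14,0,-0.01,0,0,0],[0.16,0,-0.01,0,0,0]]]'
python3 -m inch '[[[0.015,0,0,0,0,0],[0.03,0,0,0,0,0],[0.045,0,0,0,0,0],[0.055,0,0,0,0,0],[0.055,0,0,0,0,0],[0.055,0,0,0,0,0]]]'
python3 - <<'E'
from h import *
im=r.grab_frame("scene");s=r.sense();print(s["eef_pos"],s["contact_force"])
cv2.imwrite("pics/s5.png",cv2.resize(im[170:330,260:460,::-1],None,fx=4,fy=3.75,interpolation=cv2.INTER_CUBIC))
E
```

```text
clock: 5.72
eef_pos: [523.0, 95.9, 2.3]
tcp_rot: [-3.142, 0.0, 0.258]
contact_force: [-1.0, -0.8, 0.9]
opening: 0.999
grasp_force: 0.4
clock: 6.22
eef_pos: [533.4, 98.6, 2.3]
tcp_rot: [3.142, -0.0, 0.258]
contact_force: [-1.2, 0.1, 0.1]
opening: 1.001
grasp_force: 0.1
[533.23887086  98.60479536   2.26342135] [-0.21975647 -0.3371878   0.39361745]
```

View pics/s5.png

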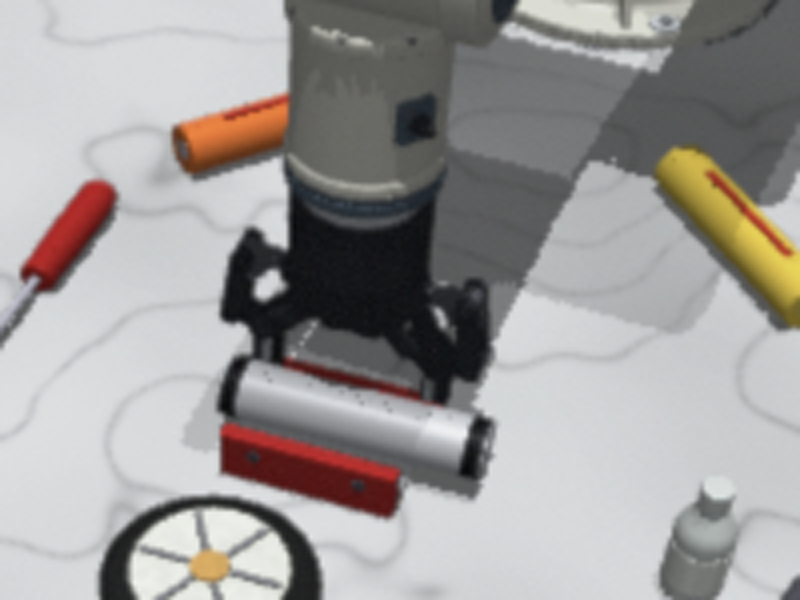

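The canister sits at the lip, its bands at crop (233,390) and (480,445), shifted towards +y. A little more push will drop it in, then I'll back off.

```bash
python3 -m inch '[[[0.015,0,0,0,0,0],[0.03,0,0,0,0,0],[0.04,0,0,0,0,0],[0.05,0,0,0,0,0],[0.05,0,0,0,0,0],[0.05,0,0,0,0,0]]]'
python3 -m inch '[[[-0.1,0,0,0,0,0],[-0.2,0,-0.1,0,0,0],[-0.4,0,-0.3,0,0,0],[-0.6,0,-0.5,0,0,0],[-0.7,0,-0.7,0,0,0],[-0.7,0,-0.7,0,0,0],[-0.7,0,-0.7,0,0,0]]]'
cat > m.py <<'E'
from h import *
import sys
im=r.grab_frame("scene");s=r.sense();print(s["clock"],s["eef_pos"],s["tcp_rot"])
cv2.imwrite(f"pics/{sys.argv[1]}.png",cv2.resize(im[170:330,260:460,::-1],None,fx=4,fy=3.75,interpolation=cv2.INTER_CUBIC))
tp=r.grab_frame("top");cv2.imwrite(f"pics/t{sys.argv[1]}.png",tp[:,:,::-1])
O=np.array([575,109,0]);c,q=np.cos(.2566),np.sin(.2566);R=np.array([[c,q,0],[-q,c,0],[0,0,1]])
for n,I in(("scene",im),("top",tp)):
    E=[O+R.T@np.array([0,y,23.8]) for y in(-70,70)]; p=proj(n,E)
    a=np.floor(p.min(0)-22).astype(int);b=np.ceil(p.max(0)+22).astype(int)
    v=cv2.cvtColor(I,cv2.COLOR_RGB2HSV)[a[1]:b[1],a[0]:b[0]]
    N,l,st,ct=cv2.connectedComponentsWithStats((v[...,2]<70).astype(np.uint8))
    for i in range(1,N):
        if st[i,4]>12: w=cast(n,ct[i]+a,23.8)[0];print(n,st[i,4],(ct[i]+a).round(0),"cradle",(R@(w-O)).round(1))
E
python3 m.py s6
```

```text
clock: 6.77
eef_pos: [543.1, 101.2, 2.3]
tcp_rot: [3.142, -0.0, 0.258]
contact_force: [0.3, 0.0, 0.3]
opening: 1.003
grasp_force: 0.0
clock: 7.35
eef_pos: [406.3, 65.1, 146.2]
tcp_rot: [3.141, -0.004, 0.258]
contact_force: [0.9, 0.6, -0.2]
opening: 1.001
grasp_force: 0.0
7.4 [407.63430938  65.36157913 144.70056897] [ 3.14109589 -0.00467808  0.25741723]
scene 39 [315. 277.] cradle [ -3.7 -61.9  23.8]
scene 65 [376. 296.] cradle [ 2.3 79.4 23.8]
scene 156 [313. 309.] cradle [ 81.1 -35.2  23.8]
top 13 [267. 192.] cradle [70.7 -5.1 23.8]
top 56 [297. 217.] cradle [ -3.1 -55.8  23.8]
top 61 [237. 232.] cradle [-2.6 82.3 23.8]
```

View pics/s6.png

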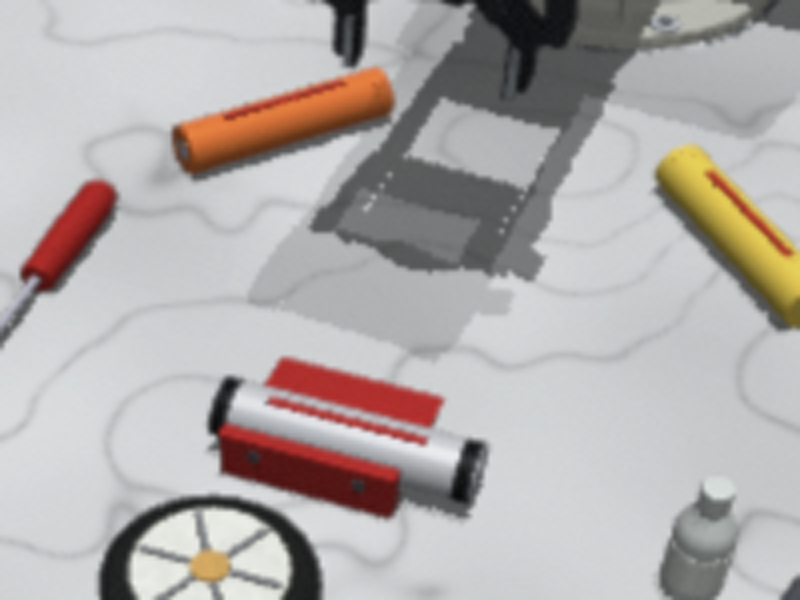

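The canister is seated in the V with its bands at crop (227,405) and (468,470), offset about +12 mm in y. I'll shut the fingers and nudge the left end face towards -y.

```bash
python3 -m inch '[[[0.16,-0.12,0,0,0,0],[0.32,-0.24,0,0,0,0],[0.48,-0.36,0,0,0,0],[0.64,-0.47,0,0,0,0],[0.8,-0.58,0,0,0,0],[0.865,-0.63,0,0,0,0],[0.865,-0.63,0,0,0,0],[0.865,-0.63,0,0,0,0]]]' -1 20
python3 -m inch '[[[0,0,0.15,0,0,0],[0,0,0.3,0,0,0],[0,0,0.4,0,0,0],[0,0,0.4,0,0,0],[0,0,0.4,0,0,0]]]'
python3 - <<'E'
from h import *
s=r.sense();p=s["eef_pos"]-np.array([575,109,0]);c,q=np.cos(.2566),np.sin(.2566)
print("tool cradle",c*p[0]+q*p[1],-q*p[0]+c*p[1],p[2],s["opening"])
E
```

```text
clock: 8.12
eef_pos: [542.5, 231.9, 140.1]
tcp_rot: [3.141, 0.003, 0.259]
contact_force: [-0.9, -0.9, -0.3]
opening: -0.002
grasp_force: 0.0
clock: 8.53
eef_pos: [541.2, 230.1, 61.0]
tcp_rot: [3.141, 0.004, 0.257]
contact_force: [-0.6, 0.4, -0.1]
opening: -0.003
grasp_force: 0.0
tool cradle -1.9335018161884037 125.73318666541404 61.02825694387097 -0.002934089889904492
```

```bash
python3 -m inch '[[[0.01,0,0.1,0,0,0],[0.01,0,0.2,0,0,0],[0.01,0,0.2,0,0,0],[0.01,0.03,0.2,0,0,0],[0.01,0.06,0.2,0,0,0],[0.01,0.08,0.2,0,0,0],[0.01,0.1,0.2,0,0,0],[0.01,0.11,0.2,0,0,0]]]'
python3 -m inch '[[[0,0.01,0,0,0,0],[0,0.02,0,0,0,0],[0,0.03,0,0,0,0],[0,0.03,0,0,0,0],[0,0.03,0,0,0,0]]]'
python3 m.py s7
python3 - <<'E'
from h import *
s=r.sense();p=s["eef_pos"]-np.array([575,109,0]);c,q=np.cos(.2566),np.sin(.2566)
print("tool cradle",c*p[0]+q*p[1],-q*p[0]+c*p[1],p[2],s["contact_force"])
E
```

```text
clock: 9.2
eef_pos: [551.0, 210.0, 23.3]
tcp_rot: [-3.141, -0.001, 0.257]
contact_force: [-1.1, -0.3, 0.6]
opening: 0.004
grasp_force: 0.0
clock: 9.62
eef_pos: [551.8, 204.8, 22.2]
tcp_rot: [3.142, 0.0, 0.258]
contact_force: [0.4, 0.1, -0.7]
opening: -0.001
grasp_force: 0.0
9.6667 [551.75587543 204.86109103  22.21044375] [3.14154806e+00 1.46770003e-04 2.57723656e-01]
scene 1158 [379. 274.] cradle [-61.8  69.9  23.8]
scene 46 [314. 278.] cradle [ -1.5 -64.3  23.8]
scene 153 [313. 309.] cradle [ 80.9 -34.8  23.8]
top 960 [237. 222.] cradle [20.8 76.3 23.8]
top 51 [298. 217.] cradle [ -3.6 -58.8  23.8]
top 32 [222. 247.] cradle [-27.3 121.   23.8]
tool cradle 1.7958258922995682 98.64211565104902 22.179003590458045 [-0.47083688 -0.0026717   0.44386599]
```

View pics/s7.png

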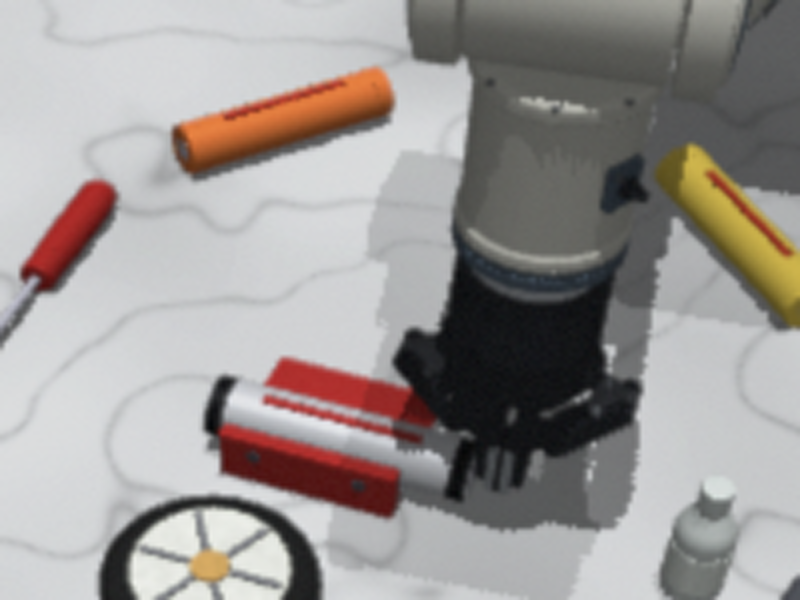

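The closed fingers touch the left end face at crop (465,465), and the canister has already moved about 3 mm. About 9.5 mm more is needed. Then I'll retreat and measure.

```bash
python3 -m inch '[[[0,0.01,0,0,0,0],[0,0.02,0,0,0,0],[0,0.03,0,0,0,0],[0,0.04,0,0,0,0],[0,0.0475,0,0,0,0],[0,0.0475,0,0,0,0],[0,0.0475,0,0,0,0]]]'
python3 -m inch '[[[0,-0.05,0,0,0,0],[0,-0.12,0,0,0,0],[0,-0.15,-0.1,0,0,0],[0,-0.15,-0.3,0,0,0],[-0.1,-0.15,-0.5,0,0,0],[-0.3,-0.15,-0.6,0,0,0],[-0.5,-0.15,-0.6,0,0,0],[-0.6,-0.15,-0.6,0,0,0]]]'
python3 -m inch '[[[-0.2,0,0,0,0,0],[-0.35,0,0,0,0,0],[-0.35,0,0,0,0,0],[-0.35,0,0,0,0,0]]]'
python3 m.py s8
```

```text
clock: 10.3
eef_pos: [554.3, 195.4, 22.3]
tcp_rot: [3.142, 0.0, 0.257]
contact_force: [-1.4, 0.3, 0.1]
opening: -0.005
grasp_force: 0.0
clock: 10.97
eef_pos: [427.3, 194.3, 143.5]
tcp_rot: [-3.141, -0.0, 0.258]
contact_force: [-0.8, -0.4, -1.1]
opening: -0.001
grasp_force: 0.0
clock: 11.3
eef_pos: [361.6, 176.8, 142.6]
tcp_rot: [-3.141, -0.001, 0.259]
contact_force: [1.2, 0.5, -0.1]
opening: -0.001
grasp_force: 0.0
11.35 [363.20741795 177.30071287 142.82930693] [-3.14114396e+00 -1.84063787e-03  2.58776220e-01]
scene 50 [310. 278.] cradle [  0.9 -73.3  23.8]
scene 64 [370. 295.] cradle [ 2.1 66.9 23.8]
scene 157 [313. 309.] cradle [ 81.2 -35.1  23.8]
top 52 [302. 216.] cradle [ -3.5 -68.3  23.8]
top 51 [242. 231.] cradle [-1.8 70.5 23.8]
```

Run:
```python
from h import *
O=np.array([575,109,0]);c,q=np.cos(.2566),np.sin(.2566);R=np.array([[c,q,0],[-q,c,0],[0,0,1]])
for n in("scene","top"):
    I=cv2.cvtColor(cv2.imread(f"pics/{n}0.png"),cv2.COLOR_BGR2HSV)
    m=((I[...,0]<8)|(I[...,0]>172))&(I[...,1]>130)&(I[...,2]>60)
    p=proj(n,O).round().astype(int)[0];k=np.zeros_like(m);k[p[1]-35:p[1]+35,p[0]-35:p[0]+35]=1
    N,l,s,ct=cv2.connectedComponentsWithStats((m&k).astype(np.uint8))
    for i in range(1,N):
        if s[i,4]>60:
            for z in(5,18,36): print(n,s[i,4],z,(R@(cast(n,ct[i],z)[0]-O)).round(1))
```

```text
scene 659 5 [-43.2  -0.2   5. ]
scene 659 18 [-31.8   2.9  18. ]
scene 659 36 [-16.    7.2  36. ]
scene 500 5 [12.8 -3.9  5. ]
scene 500 18 [23.3 -0.7 18. ]
scene 500 36 [37.8  3.6 36. ]
top 179 5 [32.1  0.6  5. ]
top 179 18 [29. -0. 18.]
top 179 36 [24.8 -0.8 36. ]
top 1086 5 [-41.3   0.4   5. ]
top 1086 18 [-43.5  -0.2  18. ]
top 1086 36 [-46.5  -1.   36. ]
```

```bash
python3 -c "
from rig import r
print(r.sign_off())"
```

```text
the job is handed in; nothing more can be done
None
```

The canister is lying at rest in the V of the cradle, centred along it to within about 3 mm by the two cameras. I nudged it endwise once and never gripped it. The job is handed in at about 11 s, with the arm clear.

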